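Load the vial tray past its spring catch

ROBOT

A 6-joint arm with a two-finger parallel gripper is mounted at the origin on the work surface. World frame = base frame: x ahead of the robot, y to its left, z up, the work surface at z = 0. Lengths are in m, angles in rad, forces in N, time in s.
With the tool pointing down it reaches from about 0.35 to 0.775 m from the base axis. Payload 7.3 kg.
Tool frame: the origin (TCP) lies at the very end of the fingers, on their centre line; the grasp point (between the pads) lies 19 mm behind it; z points along the fingers, y is the line along which they close (so a half turn about z gives the same grasp; the last joint's range is limited). The gripper opens to 92 mm and grips with 3 to 60 N. Pads are 19 mm wide; open, the fingers measure 130 mm over their backs; the gripper's body (75 mm by 190 mm) begins 47 mm behind the grasp point.
Start: joints at [1.04, 0.342, 1.524, -0, 1.275, -0.146], TCP at [0.197, 0.487, 0.227] pointing down, gripper open.
Joint ranges: [-2.53, 2.53], [-0.77, 2.02], [0.04, 2.7], [-1, 4.14], [0.28, 2.66], [-3.11, 3.11]. Speed limits (rad/s): [2.57, 2.57, 3.14, 3.14, 3.14, 3.14].

INTERFACE

Orientations are given as a unit quaternion [x, y, z, w].
In Python, from workcell import manip gives the robot as it stands.
- The arm moves only by the tool send_rows, never from a script. Its argument "commands" is a list of rows, each a list of 3 entries, a list of its own where there are three numbers: the shift along the tool's x, y, z in m, then the turn, a rotation vector about the tool's x, y, z in rad, then the gripper's target within -1 to 1 (shut at 1, half-way at 0, fully open at -1). In form: [[[x, y, z], [rx, ry, rz], grip], ...]. A call has 1 to 5 rows; each row shifts and turns the commanded pose from where the row before left it, along the tool's axes as they then stand; what a row does not reach is not made up. A row lasts 1/8 s, in which the tool goes at most 62.5 mm and 10.7 degrees, less where a joint would pass 70% of its speed; a pose out of reach is approached as far as the arm can. A call with a gripper value outside its range is refused whole. The fingers move at their own pace and stop on an object; "force" is the grip in N (left out, the last holds). Time passes only in rows, so rows that do not move let the fingers close. It gives the time, the measured TCP pose, the force, the opening and the grip force at its end, in the units of the state.
- manip.get_obs(): the state, without advancing time (a new reading comes with each control period).
- manip.camera(name): name is "scene" or "top" or "wrist"; returns the picture (480x640x3 uint8, blue, green, red); there is no depth.
- manip.camera_model(name): a dict with "camera_matrix" (3x3 intrinsics, pixels), "R" (3x3) and "t" (3): a world point X has camera coordinates R X + t. Camera axes: x right, y down, z forward; pixel columns grow to the right and rows downward; lengths in m; the calibration is good to about 2 mm. A picture is of the moment at which its call begins: read the wrist's pose just before it. camera_model takes no time and is no camera call; for the wrist camera it gives the pose at the moment of the call.
- manip.finish_job(): hands the job in; it is judged then, once.
The state is a dict: "t": time; "joint_positions": joint angles; "dq": joint speeds; "joint_torque": joint torques, N m; "ee_pos": TCP position; "ee_rot": TCP orientation; "wrist_force": force on the tool from outside, world axes, zero at the start; "wrist_torque": the same for the moment, N m; "gripper_width": opening from 0.0 (shut) to 1.0 (fully open); "finger_force": force on a finger pad.
Only numpy, scipy, OpenCV 4.12 (cv2) and the standard library are available. Lean on these libraries where they do the work, as an engineer would, in place of code of your own. Each camera call takes 0.05 s, during which the arm holds its last target. There are 200 camera calls.

TASK

Load the blue vial tray into the autosampler deck: press the red release bar down with a fingertip so the spring catch sinks out of the way, and while keeping it down push the tray by its yellow ear over the catch until it is fully home against the black end stop. Then let the bar up so that the catch springs into the slot under the tray and locks it, and move clear; push only, do not lift the tray, and leave the bottle, vial, jar and screwdriver where they are.

Things in the scene. Friction and masses are not known exactly. Their poses are not given: they have to be found in the camera images.
- deck: Fixed grey loading deck, 90 mm wide (its x), 310 mm long (its y), top 25 mm above the bench, yawed up to 0.35 rad. Origin: at bench level on the track's centre line. The tray slides along deck +y between two aluminium guide rails (8 mm above the deck top, outer faces at x = +-44 mm). A black foot 12 mm high lies under the release bar (x = 45 to 87 mm, y = -150 to 100 mm).
- stop (a point): Middle of the lower edge of the black end stop's face, on the deck top at deck y = 140 mm. The stop is as wide as the deck, 20 mm thick, 40 mm high above the deck top. The tray is home when its front end meets this face.
- tray: Loose blue vial tray, 70 (x) x 160 (y) x 32 mm high, about 0.8 kg, vial caps up to 47 mm above its underside; slides easily (friction 0.25). Origin: centre of underside; axes as the deck's within 0.03 rad. Starts at deck y = -55 to -20 mm, front (+y) end short of the catch; home at deck y = 60 mm, where the 16 mm slot across its underside (14 mm deep, 10 mm to +y of the origin) is over the catch.
- ear (a point): Centre of the rear (-y) face of the yellow ear, to be pushed towards deck +y. The ear is an upright plate fixed to the tray, 8 mm thick, sticking out over the release bar to 84 mm from the tray's centre line, 42 to 77 mm above the bench. This point is 68 mm to +x, 24 mm to -y and 34.5 mm above the tray's origin; home, it is at deck y = 36 mm.
- bar: Red release bar along the deck's far (+x) side, 32 mm wide (x), 215 mm long (y), 12 mm thick; one rigid piece with the catch, moving straight down with it. Origin: centre of its top face, at deck x = 68 mm, y = -32.5 mm (it spans y = -140 to 75 mm), 36 mm above the bench when up, 26 mm fully down. The ear passes 6 mm above it when up.
- catch (a joint): How far the catch and bar are pressed down, m: 0 = up (catch blocks or locks the tray), 0.010 = fully down on its stop. The tray passes only above 0.009. Springs back up by itself; about 0.8 N starts it and 2.3 N holds it fully down.
- pin_top (a point): Centre of the top of the steel catch pin in the middle of the track, at deck x = 0, y = 70 mm; 30 mm wide (x), 9 mm long (y), its top 9 mm above the deck top when up, 1 mm below it when fully down.
- bottle: Amber bottle, 52 mm diameter, 95 mm tall, loose, origin at the centre of its underside. Leave alone.
- vial: Loose clear vial, 22 mm diameter, 46 mm tall, origin at the centre of its underside. Leave alone.
- jar: White jar with blue cap, 54 mm diameter, 62 mm tall, loose, origin at the centre of its underside. Leave alone.
- screwdriver: Green-handled screwdriver lying on the bench, 160 mm long, loose. Leave alone.

How it is judged:
On the way, in this order (a step that is already met when the one before it is completed fails the run):
1. the robot holds the release bar down, the tray still short of the catch (value of joint catch above 0.0085 m and contact force between the fingers and bar above 0.4 N and y of tray in the frame of deck below -0.013 m), for 0.1 s.
2. the tray slides over the catch while the robot still holds the bar down (value of joint catch above 0.0085 m and contact force between the fingers and bar above 0.3 N and y of tray in the frame of deck between 0.005 and 0.05 m), for 0.05 s.
At the end, for the whole second after the job is handed in: The tray lies flat and at rest on the deck within about 4 mm of its home at the end stop, and the catch has sprung back up to within 2 mm of its rest, in the slot under the tray (y of tray in the frame of deck between 0.0555 and 0.0635 m and value of joint catch below 0.002 m and z of tray in the frame of deck between 0.0225 and 0.0275 m and angle between tray's own z axis and vertical below 0.03 rad and angle between the y axis of tray and the y axis of deck, either way round below 0.06 rad and linear speed of tray below 0.01 m/s); the robot touches nothing.
It fails at once if the tray is lifted more than 6 mm off the deck or tipped (z of tray in the frame of deck above 0.031 m or angle between tray's own z axis and vertical above 0.12 rad).
It fails at once if the bottle, vial, jar or screwdriver is moved more than 15 mm (distance of any of bottle, vial, jar, screwdriver from where it was at the start of the episode above 0.015 m).
It fails at once if the bottle, vial or jar is tipped over (angle between any of bottle, vial, jar's own z axis and vertical above 0.5 rad).
It also fails if it takes over 40 s, if anything falls off the work surface, if the arm or the gripper's body presses on something with over 40 N, if the wrist force passes 120 N, or if a joint passes its speed limit or range.

## Working session

There is one attempt and no reset: what is moved stays moved. The work goes in short steps, Python scripts to look and compute and a tool call to move; the robot and the scene stay as the last step left them, time stands still between calls to the robot, and variables do not carry over. Pictures are saved under pics/ and viewed, at most 10 in all, crops included, and the job is handed in when it is done.

Besides the shell and the picture viewer there is one more tool, called after "Call:" as name(argument=value, ...), one argument or row to a line, values as JSON. send_rows: Moves the arm, as the interface text tells. Its arguments: {"type":"object","properties":{"commands":{"type":"array","items":{"type":"array"}},"force":{"type":"number"}},"required":["commands"]}

```bash
mkdir -p pics; python3 - <<'E'
from workcell import manip
import cv2
for n in("scene","top"):
    cv2.imwrite(f"pics/{n}0.png",manip.camera(n)); m=manip.camera_model(n); print(n,m)
o=manip.get_obs();print(o)
E
```

```text
scene {'camera_matrix': array([[570.65195043,   0.        , 313.23372033],
       [  0.        , 570.65195043, 245.59665832],
       [  0.        ,   0.        ,   1.        ]]), 'R': array([[ 0.77807613,  0.62813982, -0.00615614],
       [ 0.505445  , -0.63185312, -0.58761126],
       [-0.37299181,  0.4540947 , -0.80911996]]), 't': array([-0.46361397, -0.22082752,  0.9816573 ])}
top {'camera_matrix': array([[527.20184661,   0.        , 324.95196914],
       [  0.        , 527.20184661, 251.79668955],
       [  0.        ,   0.        ,   1.        ]]), 'R': array([[-2.65239522e-03, -9.99727650e-01,  2.31859907e-02],
       [-9.91630119e-01, -3.63463643e-04, -1.29110707e-01],
       [ 1.29083971e-01, -2.33343793e-02, -9.91359085e-01]]), 't': array([0.03858598, 0.56096674, 0.63605297])}
{'t': 0.1, 'joint_positions': array([ 1.03996135e+00,  3.42635742e-01,  1.52489272e+00,  1.07617992e-05,
        1.27539103e+00, -1.46006326e-01]), 'dq': array([ 0.00064219, -0.00265535, -0.00190499, -0.00037455, -0.00030731,
       -0.00086748]), 'joint_torque': array([ 9.30532478e-04, -4.32010782e+01, -2.44692099e+01,  7.18964869e-02,
        5.25132869e-02, -2.80782945e-05]), 'ee_pos': array([0.19688713, 0.48630908, 0.22613348]), 'ee_rot': array([ 1.91230719e-01,  9.81544890e-01, -6.24079530e-04, -2.25107850e-04]), 'wrist_force': array([-0.61844635, -0.51728695, -0.24726389]), 'wrist_torque': array([ 0.00533668, -0.03630552, -0.01451594]), 'finger_force': 0.0, 'gripper_width': 0.9964285888867254}
```

View pics/top0.png

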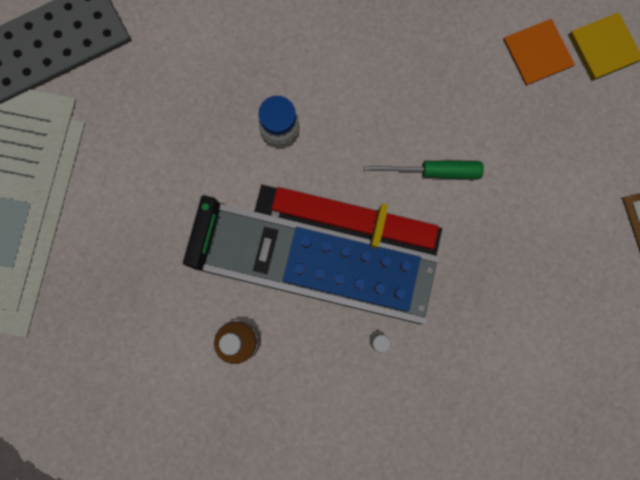

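View pics/scene0.png

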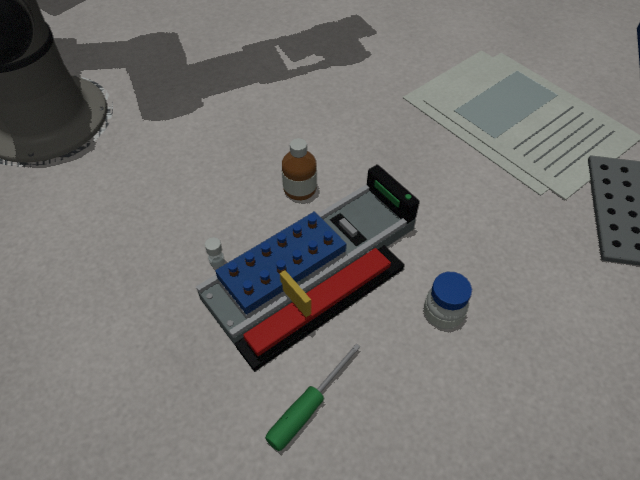

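The top view shows the deck with +y pointing image-left (stop near (200,232)), the red bar from (275,195) to (438,242) and the yellow ear at (380,225). The scene view agrees, and the bottle, vial, jar and screwdriver all stand clear of the bar.

```bash
cat > h.py <<'E'
import cv2,numpy as np
from workcell import manip
def ray(m,uv,z):
    K,R,t=m["camera_matrix"],m["R"],m["t"]
    c=-R.T@t; d=R.T@np.linalg.solve(K,np.r_[uv,1.0]); return c+d*(z-c[2])/d[2]
def mask(im,lo,hi):
    h=cv2.cvtColor(im,cv2.COLOR_BGR2HSV); return cv2.inRange(h,np.array(lo),np.array(hi))
def big(mk,roi):
    k=np.zeros_like(mk);x0,y0,x1,y1=roi;k[y0:y1,x0:x1]=mk[y0:y1,x0:x1]
    c,_=cv2.findContours(k,0,1); return c
E
python3 - <<'E'
from h import *
im=cv2.imread("pics/top0.png");m=manip.camera_model("top")
print("cam",-m["R"].T@m["t"])
red=mask(im,(0,150,60),(6,255,255))
c=np.vstack([q for q in big(red,(180,170,480,270)) if cv2.contourArea(q)>100])[:,0]
w=np.array([ray(m,p,.036)[:2] for p in c],np.float32)
r=cv2.minAreaRect(w);b=cv2.boxPoints(r);print("bar",r,b)
y=mask(im,(22,150,60),(35,255,255))
c=max(big(y,(340,180,410,260)),key=cv2.contourArea)[:,0]
print("ear px",c.min(0),c.max(0),cv2.boxPoints(cv2.minAreaRect(c)))
for z in(.077,):
    w=np.array([ray(m,p,z)[:2] for p in c],np.float32);print(cv2.boxPoints(cv2.minAreaRect(w)))
bl=mask(im,(100,120,40),(125,255,255))
c=max(big(bl,(250,220,450,320)),key=cv2.contourArea)[:,0]
w=np.array([ray(m,p,.057)[:2] for p in c],np.float32);print("tray",cv2.minAreaRect(w),cv2.boxPoints(cv2.minAreaRect(w)))
E
```

```text
cam [0.47426962 0.05362127 0.70208905]
bar ((0.6052972674369812, -0.0005595162510871887), (0.2154957354068756, 0.031602643430233), 76.27005004882812) [[ 0.56437397 -0.10147813]
 [ 0.5950736  -0.10897888]
 [ 0.64622056  0.1003591 ]
 [ 0.61552095  0.10785985]]
ear px [372 204] [387 246] [[370.6923  245.53847]
 [379.1923  203.03847]
 [387.65384 204.73079]
 [379.15384 247.23079]]
[[ 0.56113034 -0.0261878 ]
 [ 0.6132596  -0.03725652]
 [ 0.6154153  -0.02710395]
 [ 0.563286   -0.01603523]]
tray ((0.5372079014778137, 0.005698218941688538), (0.15853337943553925, 0.06901330500841141), 76.26187896728516) [[ 0.48486385 -0.06310596]
 [ 0.5519027  -0.07949555]
 [ 0.5895519   0.07450239]
 [ 0.5225131   0.09089199]]
```

Call:
send_rows(
  commands=[
    [[0,0,0],[0,0,-0.144],1],
    [[-0.036,-0.031,0],[0,0,0],1],
    [[-0.036,-0.031,0],[0,0,0],1],
    [[-0.036,-0.031,0],[0,0,0],1],
    [[-0.036,-0.031,0],[0,0,0],1],
  ],
  force=20,
)

```text
t: 0.72
ee_pos: [0.3079, 0.3305, 0.2265]
ee_rot: [0.12, 0.993, -0.0, -0.0]
wrist_force: [0.9, -0.7, 0.4]
gripper_width: 0.503
finger_force: 0.0
```

Call:
send_rows(
  commands=[
    [[-0.036,-0.031,0],[0,0,0],1],
    [[-0.036,-0.031,0],[0,0,0],1],
    [[-0.036,-0.031,0],[0,0,0],1],
    [[-0.036,-0.031,0],[0,0,0],1],
    [[-0.036,-0.031,0],[0,0,0],1],
  ],
)

```text
t: 1.35
ee_pos: [0.4457, 0.137, 0.2265]
ee_rot: [0.12, 0.993, 0.0, -0.0]
wrist_force: [-0.1, 0.6, -0.1]
gripper_width: 0.009
finger_force: 0.0
```

Call:
send_rows(
  commands=[
    [[-0.036,-0.031,0],[0,0,0],1],
    [[-0.036,-0.031,0],[0,0,0],1],
    [[-0.036,-0.031,0.03],[0,0,0],1],
    [[-0.036,-0.031,0.04],[0,0,0],1],
    [[0,0,0],[0,0,0],1],
  ],
)

```text
t: 1.98
ee_pos: [0.5546, -0.0187, 0.1525]
ee_rot: [0.122, 0.993, 0.0, -0.004]
wrist_force: [-0.1, -0.6, 0.1]
gripper_width: 0.005
finger_force: 0.0
```

```bash
python3 - <<'E'
from h import *
from scipy.spatial.transform import Rotation as Ro
o=manip.get_obs();R=Ro.from_quat(o["ee_rot"]).as_matrix();m=manip.camera_model("wrist");im=manip.camera("wrist")
cv2.imwrite("pics/w1.png",im);print(o["t"],o["ee_pos"],o["gripper_width"],o["wrist_force"]);print(R)
print("tool shift to start",R.T@(np.array([.5893,-.0661,.05])-o["ee_pos"]))
print(-m["R"].T@m["t"])
for n,p in dict(barstart=(.5893,-.0661,.036)).items():
    q=m["camera_matrix"]@(m["R"]@np.array(p)+m["t"]);print(n,q[:2]/q[2])
E
```

```text
1.975 [ 0.55459021 -0.01870356  0.15254115] 0.005344737382136165 [-0.07779159 -0.57421614  0.12559093]
[[-9.70250433e-01  2.42000140e-01 -7.07312864e-03]
 [ 2.41999989e-01  9.70275844e-01  8.90097175e-04]
 [ 7.07828950e-03 -8.48079882e-04 -9.99974589e-01]]
tool shift to start [-0.04587294 -0.03750088  0.10225085]
[ 0.48945668 -0.00186818  0.31114147]
barstart [277.38389696 292.52342577]
```

View pics/w1.png

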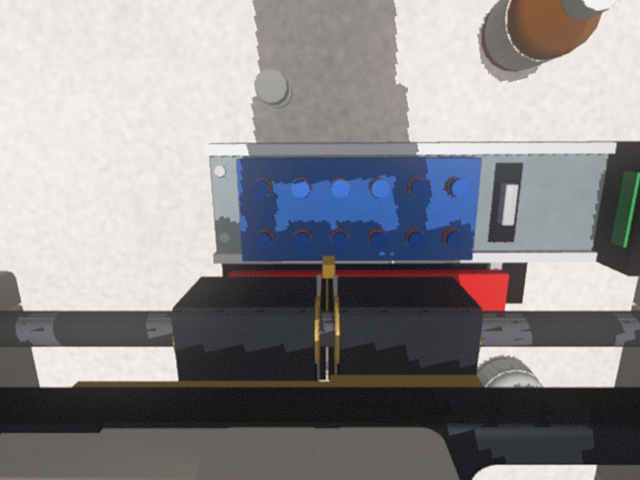

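The wrist view shows the tray (240–478, 155–260), the ear top at (328,268) and the red bar partly hidden behind the gripper. What the dark block at (175–480, 280–380) is isn't clear, so I'll check the finger size in the scene view and with projections.

```bash
python3 - <<'E'
from h import *
from scipy.spatial.transform import Rotation as Ro
o=manip.get_obs();R=Ro.from_quat(o["ee_rot"]).as_matrix();m=manip.camera_model("wrist")
print(m["camera_matrix"][0])
for b in(0,-.019,-.04,-.066):
  for y in(-.019,.019):
    X=o["ee_pos"]+R@np.array([0.0095,y,b]);q=m["camera_matrix"]@(m["R"]@X+m["t"]);print(b,y,q[:2]/q[2],q[2])
im=manip.camera("scene");cv2.imwrite("pics/s2.png",cv2.resize(im[60:380,120:520],(800,640))[:600])
E
```

```text
[383.7633405    0.         326.62432393]
0 -0.019 [282.3889768  277.63020691] 0.16791564902508732
0 0.019 [369.23909444 277.50526695] 0.16790383679899198
-0.019 -0.019 [276.95910467 294.74039752] 0.1495465206472733
-0.019 0.019 [374.47762724 294.60146128] 0.14953470842117794
-0.04 -0.019 [269.16193919 319.3102187 ] 0.12924379980863676
-0.04 0.019 [382.0001924  319.15170094] 0.12923198758254137
-0.066 -0.019 [255.2948031  363.00725901] 0.10410709781794385
-0.066 0.019 [395.37941743 362.81542125] 0.10409528559184851
```

View pics/s2.png

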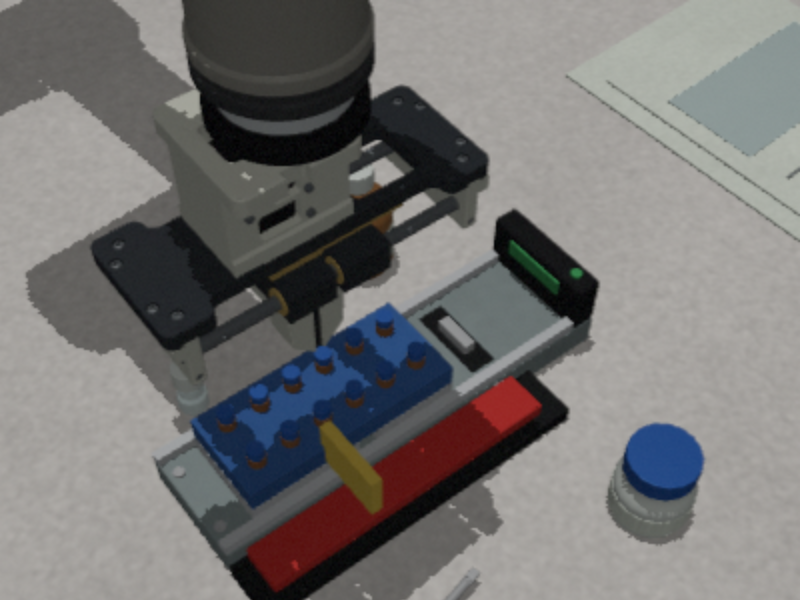

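The scene view shows slim tapered fingers, with the wide body well above the tray. The bar and ear are unobstructed, so I'll go above the bar behind the ear.

Call:
send_rows(
  commands=[
    [[-0.023,-0.019,0],[0,0,0],1],
    [[-0.023,-0.019,0],[0,0,0],1],
    [[0,0,0.04],[0,0,0],1],
    [[0,0,0.04],[0,0,0],1],
    [[0,0,0.015],[0,0,0],1],
  ],
  force=40,
)

```text
t: 2.7
ee_pos: [0.5901, -0.0628, 0.0611]
ee_rot: [0.119, 0.993, 0.0, -0.001]
wrist_force: [-0.4, 0.3, -0.2]
gripper_width: 0.009
finger_force: 0.0
```

```bash
python3 - <<'E'
from h import *
from scipy.spatial.transform import Rotation as Ro
o=manip.get_obs();R=Ro.from_quat(o["ee_rot"]).as_matrix()
im=manip.camera("scene")
print(o["ee_pos"],o["wrist_force"],"togo",R.T@(np.array([.5893,-.0661,.040])-o["ee_pos"]))
print(R)
cv2.imwrite("pics/s3.png",cv2.resize(im[160:370,180:460],(800,600)))
E
```

```text
[ 0.59011361 -0.06278319  0.06106487] [-0.44290128  0.3161712  -0.15260179] togo [-3.56963599e-05 -3.42031894e-03  2.10640006e-02]
[[-9.71489371e-01  2.37076459e-01 -1.77610048e-03]
 [ 2.37075593e-01  9.71490963e-01  6.86438886e-04]
 [ 1.88820407e-03  2.45798007e-04 -9.99998187e-01]]
```

View pics/s3.png

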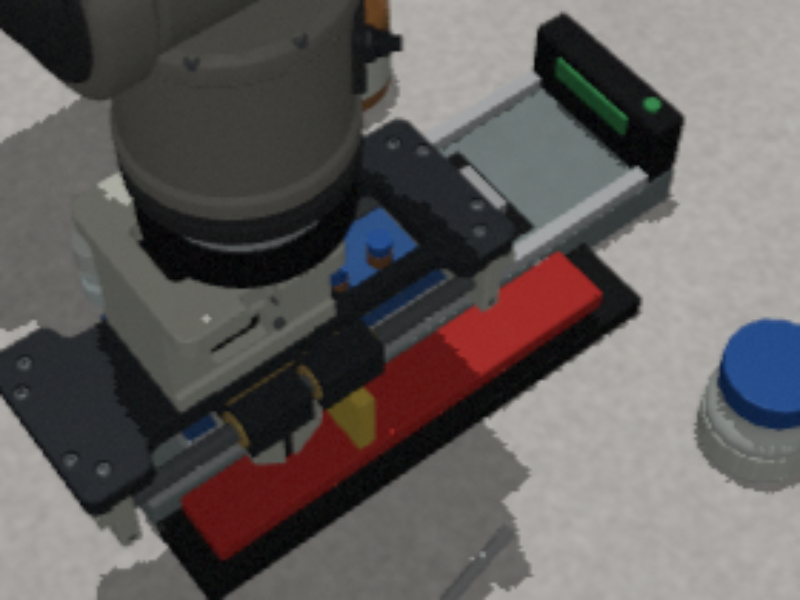

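The closed fingers are over the bar just behind the ear, with no contact. Pressing down.

Call:
send_rows(
  commands=[
    [[0,-0.001,0.015],[0,0,0],1],
    [[0,0,0.01],[0,0,0],1],
    [[0,0,0.005],[0,0,0],1],
    [[0,0,0.003],[0,0,0],1],
    [[0,0,0],[0,0,0],1],
  ],
)

```text
t: 3.38
ee_pos: [0.5911, -0.0651, 0.029]
ee_rot: [0.12, 0.993, 0.0, 0.0]
wrist_force: [-0.4, 1.0, 2.3]
gripper_width: 0.003
finger_force: 1.0
```

Call:
send_rows(
  commands=[
    [[0,0,0.002],[0,0,0],1],
    [[0,0,0.002],[0,0,0],1],
    [[0,0,0],[0,0,0],1],
    [[0,0,0],[0,0,0],1],
  ],
)

```text
t: 3.88
ee_pos: [0.5912, -0.0652, 0.0261]
ee_rot: [0.12, 0.993, -0.0, 0.001]
wrist_force: [-2.2, 2.2, 11.6]
gripper_width: 0.004
finger_force: 5.4
```

Call:
send_rows(
  commands=[
    [[0,0.01,0],[0,0,0],1],
    [[0,0.01,0],[0,0,0],1],
    [[0,0.01,0],[0,0,0],1],
    [[0,0.01,0],[0,0,0],1],
    [[0,0,0],[0,0,0],1],
  ],
)

```text
t: 4.5
ee_pos: [0.6016, -0.0274, 0.0262]
ee_rot: [0.12, 0.993, -0.001, 0.002]
wrist_force: [-0.4, -3.6, 8.5]
gripper_width: 0.007
finger_force: 4.4
```

```bash
cat > tr.py <<'E'
from h import *
O=np.array([.5469,.0471]);X=np.array([.9714,-.2374]);Y=np.array([.2374,.9714])
def go():
    o=manip.get_obs();d=o["ee_pos"][:2]-O;print("tcp deck",d@X,d@Y,o["ee_pos"][2],"F",o["wrist_force"],"ww",o["gripper_width"])
    m=manip.camera_model("scene");im=manip.camera("scene")
    y=mask(im,(22,150,60),(35,255,255));c=max(big(y,(200,180,470,380)),key=cv2.contourArea)[:,0]
    p=c[np.argmax(c[:,1])];w=ray(m,p,.042)[:2]-O;print("ear low corner px",p,"deck",w@X,w@Y)
    return im
E
python3 -c "
from tr import *
im=go();cv2.imwrite('pics/s4.png',cv2.resize(im[160:370,180:460],(800,600)))"
```

```text
tcp deck 0.07079589987549029 -0.05944026132324507 0.026196637745926062 F [-0.38262526 -3.59539942  8.48030958] ww 0.00734633714202533
ear low corner px [322 304] deck 0.08255399991235342 -0.03821804878569921
```

View pics/s4.png

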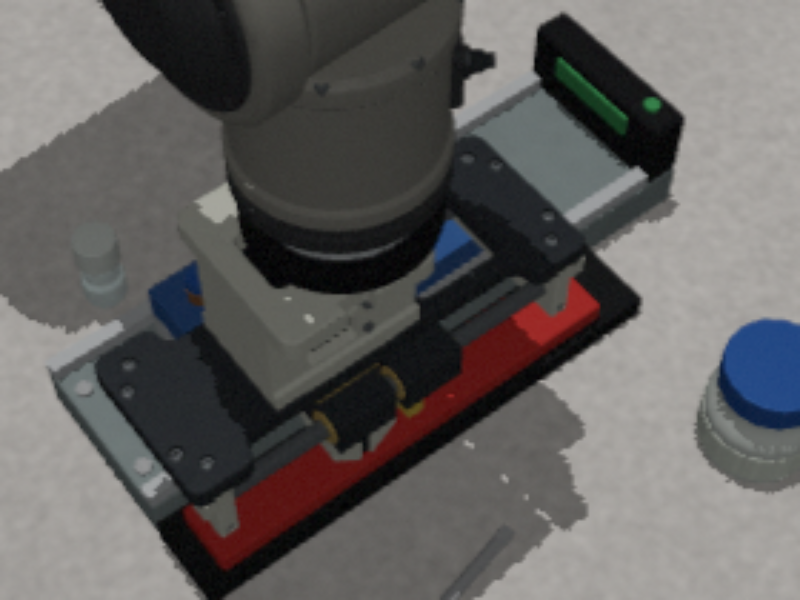

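The fingers are behind the ear, pushing the tray with the bar fully down. Continuing.

Call:
send_rows(
  commands=[
    [[0,0.01,0],[0,0,0],1],
    [[0,0.01,0],[0,0,0],1],
    [[0,0.01,0],[0,0,0],1],
    [[0,0.01,0],[0,0,0],1],
    [[0,0.01,0],[0,0,0],1],
  ],
)

```text
t: 5.18
ee_pos: [0.6131, 0.0197, 0.0262]
ee_rot: [0.12, 0.993, -0.002, 0.001]
wrist_force: [-2.4, -10.0, 10.7]
gripper_width: 0.002
finger_force: 6.3
```

Call:
send_rows(
  commands=[
    [[0,0.006,0],[0,0,0],1],
    [[0,0.005,0],[0,0,0],1],
    [[0,0.004,0],[0,0,0],1],
    [[0,0.002,0],[0,0,0],1],
    [[0,0,0],[0,0,0],1],
  ],
)

```text
t: 5.8
ee_pos: [0.6172, 0.0364, 0.0262]
ee_rot: [0.12, 0.993, -0.001, 0.001]
wrist_force: [-1.8, -8.6, 9.2]
gripper_width: 0.003
finger_force: 5.5
```

```bash
python3 -c "
from tr import *
im=go();cv2.imwrite('pics/s5.png',cv2.resize(im[130:340,220:500],(800,600)))"
```

```text
tcp deck 0.07080131462615809 0.006298080195783883 0.02615760614627207 F [-1.75116445 -8.5661879   9.15465834] ww 0.003321340754745102
ear low corner px [362 277] deck 0.08237461427172042 0.027263605603626
```

View pics/s5.png

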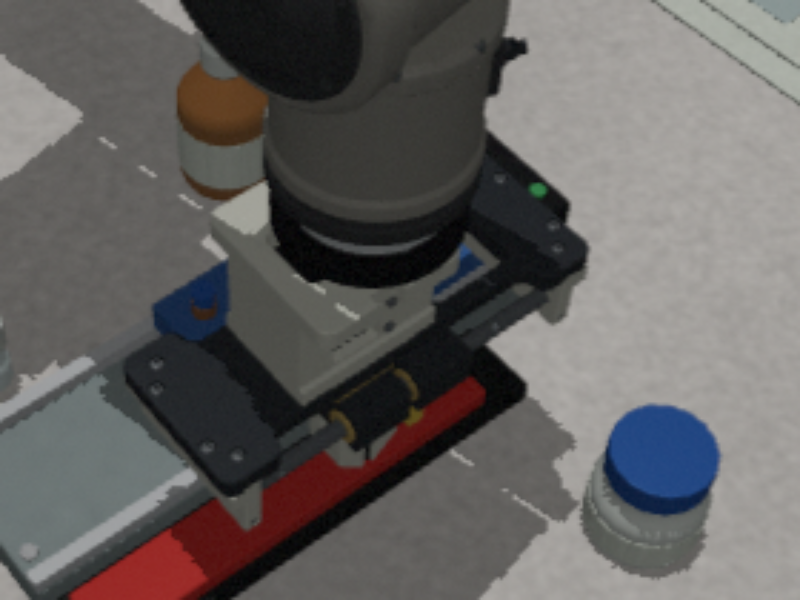

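The tray is over the catch and roughly 10 mm short of home. I'll take small steps until the stop shows in the force.

Call:
send_rows(
  commands=[
    [[0,0.003,0],[0,0,0],1],
    [[0,0.003,0],[0,0,0],1],
    [[0,0.002,0],[0,0,0],1],
    [[0,0,0],[0,0,0],1],
  ],
)

```text
t: 6.35
ee_pos: [0.6191, 0.0441, 0.0262]
ee_rot: [0.12, 0.993, -0.001, 0.001]
wrist_force: [-1.7, -8.7, 9.9]
gripper_width: 0.006
finger_force: 5.7
```

Call:
send_rows(
  commands=[
    [[0,0.002,0],[0,0,0],1],
    [[0,0,0],[0,0,0],1],
  ],
)

```text
t: 6.6
ee_pos: [0.6195, 0.0459, 0.0262]
ee_rot: [0.12, 0.993, -0.002, 0.001]
wrist_force: [-2.3, -8.9, 9.4]
gripper_width: 0.004
finger_force: 5.8
```

Call:
send_rows(
  commands=[
    [[0,0.002,0],[0,0,0],1],
    [[0,0,0],[0,0,0],1],
  ],
)

```text
t: 6.85
ee_pos: [0.6199, 0.0479, 0.0262]
ee_rot: [0.12, 0.993, -0.002, 0.001]
wrist_force: [-2.6, -9.1, 10.3]
gripper_width: 0.007
finger_force: 5.8
```

Call:
send_rows(
  commands=[
    [[0,0.001,0],[0,0,0],1],
    [[0,0,0],[0,0,0],1],
  ],
)

```text
t: 7.1
ee_pos: [0.6201, 0.0483, 0.0261]
ee_rot: [0.12, 0.993, -0.002, 0.001]
wrist_force: [-3.3, -11.0, 10.0]
gripper_width: 0.008
finger_force: 7.5
```

Call:
send_rows(
  commands=[
    [[0,0.001,0],[0,0,0],1],
    [[0,0,0],[0,0,0],1],
  ],
)

```text
t: 7.35
ee_pos: [0.6201, 0.0484, 0.0262]
ee_rot: [0.12, 0.993, -0.002, 0.001]
wrist_force: [-4.2, -15.0, 11.1]
gripper_width: 0.003
finger_force: 9.1
```

Call:
send_rows(
  commands=[
    [[0,0.001,0],[0,0,0],1],
    [[0,0,0],[0,0,0],1],
  ],
)

```text
t: 7.6
ee_pos: [0.6201, 0.0484, 0.0262]
ee_rot: [0.12, 0.993, -0.003, 0.001]
wrist_force: [-5.7, -19.0, 11.6]
gripper_width: 0.005
finger_force: 11.1
```

Position has stopped at 0.0484 while the force climbs, so the tray is at the stop. I'll back off the ear, then let the bar up.

Call:
send_rows(
  commands=[
    [[0,-0.005,0],[0,0,0],1],
    [[0,-0.006,0],[0,0,0],1],
    [[0,0,-0.006],[0,0,0],1],
    [[0,0,-0.008],[0,0,0],1],
    [[0,0,-0.015],[0,0,0],1],
  ],
)

```text
t: 8.22
ee_pos: [0.6165, 0.0427, 0.0536]
ee_rot: [0.12, 0.993, -0.0, -0.001]
wrist_force: [0.0, -0.0, -1.1]
gripper_width: 0.005
finger_force: 0.0
```

Call:
send_rows(
  commands=[
    [[0,0,-0.04],[0,0,0],1],
    [[0,0,-0.05],[0,0,0],1],
    [[0,0,-0.05],[0,0,0],1],
    [[0.05,0,-0.03],[0,0,0],1],
    [[0.05,0,0],[0,0,0],1],
  ],
)

```text
t: 8.85
ee_pos: [0.5201, 0.0667, 0.2268]
ee_rot: [0.12, 0.993, 0.0, 0.003]
wrist_force: [0.2, 1.2, -0.4]
gripper_width: 0.006
finger_force: 0.0
```

Call:
send_rows(
  commands=[
    [[0.05,-0.03,0],[0,0,0],1],
    [[0.03,-0.05,0],[0,0,0],1],
    [[0,-0.06,0],[0,0,0],1],
    [[0,-0.05,0],[0,0,0],1],
    [[0,0,0],[0,0,0],1],
  ],
)

```text
t: 9.48
ee_pos: [0.3963, -0.1015, 0.2244]
ee_rot: [0.123, 0.992, -0.0, 0.0]
wrist_force: [-0.4, 0.3, 0.7]
gripper_width: 0.005
finger_force: 0.0
```

```bash
python3 -c "
from tr import *
im=go();cv2.imwrite('pics/s6.png',cv2.resize(im[130:370,180:500],(800,600)))
im=manip.camera('top');m=manip.camera_model('top')
bl=mask(im,(100,120,40),(125,255,255))
cs=[q for q in big(bl,(190,200,450,320)) if cv2.contourArea(q)>300]
w=np.array([ray(m,p,.057)[:2]-O for p in np.vstack(cs)[:,0]]);r=cv2.minAreaRect(w.astype(np.float32));print(r,(np.array(r[0])@X,np.array(r[0])@Y))
c=max(big(mask(im,(22,150,60),(35,255,255)),(220,160,420,260)),key=cv2.contourArea)[:,0]
w=np.array([ray(m,p,.077)[:2]-O for p in c]);print('ear y range',(w@Y).min(),(w@Y).max())
c=np.vstack([q for q in big(mask(im,(0,150,60),(6,255,255)),(180,170,480,270)) if cv2.contourArea(q)>100])[:,0]
for z in(.026,.036):print('bar',z,cv2.minAreaRect(np.array([ray(m,p,z)[:2] for p in c],np.float32)))
"
```

```text
tcp deck -0.11097121200016792 -0.180106677740769 0.22442927295305323 F [-0.42006227  0.29657344  0.70544931] ww 0.0049737396779083445
ear low corner px [370 273] deck 0.08398524210634807 0.03945689783245287
((0.015465117990970612, 0.058072999119758606), (0.1599949300289154, 0.07134948670864105), 77.32941436767578) (np.float64(0.0012362856253981594), np.float64(0.060083530355989935))
ear y range 0.03471683895839493 0.0452483502705511
bar 0.026 ((0.6071071624755859, -0.001360476016998291), (0.21887902915477753, 0.03224054351449013), 76.302490234375)
bar 0.036 ((0.60514235496521, -0.0005472227931022644), (0.215641587972641, 0.03176368027925491), 76.30247497558594)
```

View pics/s6.png

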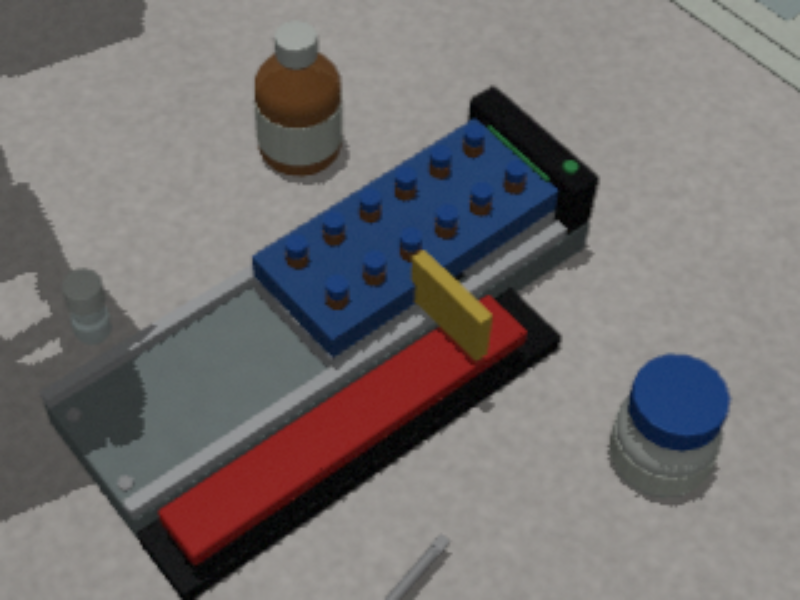

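The tray sits against the stop at measured deck y ≈ 0.060. The bar's image matches its raised size and position, and the arm and the other objects are clear.

```bash
python3 -c "
from workcell import manip
print(manip.finish_job())"
```

```text
the job is handed in; nothing more can be done
None
```

The tray is fully home against the end stop (measured at deck y ≈ 60 mm), the bar is back up so the catch should be locked in the slot, the arm is clear and the job is handed in; no verdict was shown.

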